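# Swap the eyelet tins and pack the blue kit box in layers

### The job

The two eyelet tins in the shoemaker's kit boxes have been mixed up: first swap them, standing one on the round cork mat on the way, until the red-lidded tin stands in the red box and the blue-lidded tin in the blue box. Then lay the white divider level on the corner posts of the blue box, over its tin, and last set the wooden heel flat, rubber side down, on the divider beside its black bar. Keep the tins upright throughout, and leave the pen pot and the glue bottle where they are.

Things in the scene. Friction and masses are not known exactly. Their poses are not given: they have to be found in the camera images.
- red_tin: lidded round tin of eyelets, bare metal side and red lid, diameter 54 mm, 34 mm high, about 160 g; closed and solid. Origin: centre of its underside; z up. Starts upright on the inner floor of the blue box, within about 12 mm of its middle.
- blue_tin: lidded round tin of eyelets, bare metal side and blue lid, diameter 54 mm, 34 mm high, about 160 g; closed and solid. Origin: centre of its underside; z up. Starts upright on the inner floor of the red box, within about 12 mm of its middle.
- divider: white square plate 114 x 114 x 4 mm with an upright black grip bar across its middle: 60 mm long (along x), 12 mm wide (y), its top 38 mm above the origin; about 90 g. Starts flat on the bench. Origin: centre of the plate's underside; z up. Fits the box with 8 mm to spare on every side when its sides are parallel to the box's, the bar either way.
- heel: layered light and mid-brown wooden heel, 49 mm long (x), 34 mm wide (y), 30 mm high, D-shaped from above (flat at -x, round at +x), lowest 5 mm black rubber, about 60 g. Starts rubber down on the bench. Origin: centre of its underside; z up. Fits between bar and box wall, length along the bar, centre about 31 mm from the bar's middle line.
- red_box: red kit box fixed to the bench, square, open on top, 140 x 140 x 58 mm high, walls 5 mm, inner floor 5 mm above the bench. A post in each inner corner, 22 mm square, top 42 mm above the bench (16 mm below the rim), carries the divider. Origin: centre of the underside; x, y along the sides, z up. Yaw up to 0.3 rad.
- blue_box: blue kit box fixed to the bench, square, open on top, 140 x 140 x 58 mm high, walls 5 mm, inner floor 5 mm above the bench. A post in each inner corner, 22 mm square, top 42 mm above the bench (16 mm below the rim), carries the divider. Origin: centre of the underside; x, y along the sides, z up. Yaw up to 0.3 rad.
- mat: free spot: round cork mat, diameter 120 mm, 4 mm thick, fixed to the bench and empty at the start. Origin: centre of its underside; its top is 4 mm above that.
- pen_pot: dark blue pen pot with pens, diameter 76 mm, 95 mm high, pens to about 135 mm, loose. A bystander at the far side of the bench. Origin: centre of the underside.
- glue_bottle: white glue bottle with light blue label and green cap, diameter 56 mm, 130 mm high, loose. A bystander at the far side of the bench. Origin: centre of the underside.
Mind the look-alikes: they are no part of the job. What is shaped like the divider but turquoise is not meant.

How it is judged:
On the way, in this order (a step that is already met when the one before it is completed fails the run):
1. one of the tins stands on the cork mat, let go (((horizontal distance between red_tin and mat below 0.036 m and z of red_tin in the frame of mat between 0.001 and 0.008 m and angle between red_tin's own z axis and vertical below 0.08 rad and contact force between the fingers and red_tin below 0.05 N and linear speed of red_tin below 0.02 m/s) or (horizontal distance between blue_tin and mat below 0.036 m and z of blue_tin in the frame of mat between 0.001 and 0.008 m and angle between blue_tin's own z axis and vertical below 0.08 rad and contact force between the fingers and blue_tin below 0.05 N and linear speed of blue_tin below 0.02 m/s))), for 0.2 s.
2. the red-lidded tin stands in the red box and the blue-lidded tin in the blue box, both let go (x of red_tin in the frame of red_box between -0.04 and 0.04 m and y of red_tin in the frame of red_box between -0.04 and 0.04 m and z of red_tin in the frame of red_box between 0.001 and 0.009 m and angle between each of red_tin, blue_tin's own z axis and vertical below 0.08 rad and contact force between the fingers and red_tin below 0.05 N and linear speed of each of red_tin, blue_tin below 0.02 m/s and x of blue_tin in the frame of blue_box between -0.04 and 0.04 m and y of blue_tin in the frame of blue_box between -0.04 and 0.04 m and z of blue_tin in the frame of blue_box between 0.001 and 0.009 m and contact force between the fingers and blue_tin below 0.05 N), for 0.2 s.
3. the divider lies level on the posts of the blue box, let go (all of step 2 and x of divider in the frame of blue_box between -0.013 and 0.013 m and y of divider in the frame of blue_box between -0.013 and 0.013 m and z of divider in the frame of blue_box between 0.038 and 0.046 m and angle between divider's own z axis and vertical below 0.06 rad and contact force between the fingers and divider below 0.05 N and linear speed of divider below 0.02 m/s), for 0.2 s.
4. the heel stands on the divider beside the bar, let go (all of step 3 and x of heel in the frame of divider between -0.038 and 0.038 m and (y of heel in the frame of divider between 0.018 and 0.048 m or y of heel in the frame of divider between -0.048 and -0.018 m) and z of heel in the frame of divider between 0.001 and 0.008 m and angle between heel's own z axis and vertical below 0.1 rad and contact force between the fingers and heel below 0.05 N and linear speed of heel below 0.02 m/s), for 0.2 s.
At the end, for the whole second after the job is handed in: Each tin upright on the floor of its own colour's box; divider level (0.06 rad) on the blue box's posts, within 13 mm of its middle; heel flat on it, rubber down (0.1 rad), centre 18 to 48 mm from the bar's middle line and within 38 mm of the middle along it; all released, at rest (all of step 4); the robot touches nothing.
It fails at once if a tin is tipped by more than 35 degrees (angle between any of red_tin, blue_tin's own z axis and vertical above 0.61 rad).
It fails at once if the pen pot or the glue bottle is shifted by more than 20 mm or tipped over (distance of any of pen_pot, glue_bottle from where it was at the start of the episode above 0.02 m or angle between any of pen_pot, glue_bottle's own z axis and vertical above 0.3 rad).
It also fails if it takes over 134 s, if anything falls off the work surface, if the arm or the gripper's body presses on something with over 40 N, if the wrist force passes 120 N, or if a joint passes its speed limit or range.

### The arm

A 6-joint arm with a two-finger parallel gripper is mounted at the origin on the work surface. World frame = base frame: x ahead of the robot, y to its left, z up, the work surface at z = 0. Lengths are in m, angles in rad, forces in N, time in s.
With the tool pointing down it reaches from about 0.35 to 0.775 m from the base axis. Payload 5.5 kg.
Tool frame: the origin (TCP) lies where the fingers leave the gripper's body, on its centre line; the fingertips stand env.tip_reach ahead of it and the grasp point (between the pads) lies 54 mm ahead of it (env.tip_reach is the distance from the TCP to the fingertips, in m); z points along the fingers, y is the line along which they close (so a half turn about z gives the same grasp; the last joint's range is limited). The gripper opens to 85 mm and grips with 20 to 120 N. Pads are 22 mm wide; open, the fingers measure 114 mm over their backs; the gripper's body (76 mm by 85 mm) begins 54 mm behind the grasp point. The pads swing forward as they close: fully open they stand 13 mm farther back than shut.
Start: joints at [1.017, 0.313, 0.046, 1.304, 0, 1.431], TCP at [0.231, 0.526, 0.304] pointing down, gripper open.
Joint ranges: [-2.76, 2.76], [-0.86, 1.69], [-1.03, 1.26], [-2.2, 2.34], [-1.47, 1.5], [-3.14, 3.14]. Speed limits (rad/s): [2.57, 2.57, 3.14, 3.14, 3.14, 3.14].

### API

Orientations are given as a unit quaternion [w, x, y, z].
In Python, from workcell import status, optics, hand_in, env gives the robot as it stands.
- The arm moves only by the shell command python3 -m handwheel 'ROWS' [FORCE]. ROWS is a JSON object whose one key "deltas" holds a list of rows, each a list of 5 numbers: the opening, from -1 (shut) to 1 (fully open), then the shift along the tool's x, y, z in units of 40 mm (1.0 is 40 mm), then the turn about the tool's z in units of 10 degrees (1.0 is 10 degrees). In form: {"deltas": [[jaw, x, y, z, roll], ...]}. A call has 1 to 20 rows; each row shifts and turns the commanded pose from where the row before left it, along the tool's axes as they then stand; what a row does not reach is not made up. A row lasts 1/8 s, in which the tool goes at most 62.5 mm and 10.7 degrees, less where a joint would pass 70% of its speed; a pose out of reach is approached as far as the arm can. A call is refused whole if a number of a shift passes 1 or a number of a turn 1, either way. A call with a gripper value outside its range is refused whole. The fingers move at their own pace and stop on an object; FORCE is the grip in N (left out, the last holds). Time passes only in rows, so rows that do not move let the fingers close. It gives the time, the measured TCP pose, the force, the opening and the grip force at its end, in the units of the state.
- status.get_state(): the state, without advancing time (a new reading comes with each control period).
- optics.read_camera(name): name is "scene" or "side" or "wrist"; returns a dict with "frame" (384x512x3 uint8, red, green, blue), "depth" (384x512 float32, m along the optical axis (not along the pixel's ray), 0 where there is no reading), "vfov" (degrees; the focal length in pixels is half the picture's height over the tangent of half this angle, whatever the lens; pixels are square), "cx", "cy" (the principal point, pixels), "origin" and "attitude" of the camera in the world. Camera axes: x right, y down, z forward; pixel columns grow to the right and rows downward; lengths in m; the calibration is good to about 2 mm. A picture is of the moment at which its call begins.
- hand_in(): hands the job in; it is judged then, once.
The state is a dict: "clock": time; "joint_pos": joint angles; "qvel": joint speeds; "tau": joint torques, N m; "tcp_pos": TCP position; "orientation": TCP orientation; "wrist_force": force on the tool from outside, world axes, zero at the start; "ft_torque": the same for the moment, N m; "finger_gap": finger opening in m; "grip_force": force on a finger pad.
Only numpy, scipy, OpenCV 4.12 (cv2) and the standard library are available. Lean on these libraries where they do the work, as an engineer would, in place of code of your own. Each camera call takes 0.05 s, during which the arm holds its last target. There are 200 camera calls.

## Working session

There is one attempt and no reset: what is moved stays moved. The work goes in short steps, Python scripts to look and compute and a shell command to move; the robot and the scene stay as the last step left them, time stands still between calls to the robot, and variables do not carry over. Pictures are saved under pics/ and viewed, at most 14 in all, crops included, and the job is handed in when it is done.

```bash
mkdir -p pics; cat > h.py <<'E'
import numpy as np, cv2
from scipy.spatial.transform import Rotation as R
from workcell import status, optics, env
def cam(n):
    c=optics.read_camera(n); D=c["depth"]; h,w=D.shape
    f=h/2/np.tan(np.radians(c["vfov"])/2)
    u,v=np.meshgrid(np.arange(w),np.arange(h))
    P=np.stack([(u-c["cx"])/f*D,(v-c["cy"])/f*D,D],-1)
    a=np.array(c["attitude"]); M=R.from_quat(a[[1,2,3,0]]).as_matrix() if a.size==4 else a.reshape(3,3)
    W=P@M.T+np.array(c["origin"]); W[D==0]=np.nan
    return c["frame"],W
def save(img,name): cv2.imwrite("pics/"+name,cv2.cvtColor(img,cv2.COLOR_RGB2BGR))
def tool():
    s=status.get_state(); q=np.array(s["orientation"]); return np.array(s["tcp_pos"]),R.from_quat(q[[1,2,3,0]])
E
python3 - <<'E'
from h import *
s=status.get_state();print(s,env.tip_reach)
print(tool()[1].as_matrix().round(3))
for n in("scene","side"):
    f,W=cam(n);save(f,n+"0.png");np.savez(n+"0.npz",f=f,W=W)
E
```

```text
{'clock': 0.0, 'joint_pos': array([ 1.01740039e+00,  3.13993849e-01,  4.50033922e-02,  1.30359679e+00,
       -1.83266866e-05,  1.43119716e+00]), 'qvel': array([-0.00029929, -0.0018851 , -0.00154937, -0.00033041,  0.00129011,
        0.00058605]), 'tau': array([-1.30357871e-04, -4.80621064e+01,  2.98537034e+01,  1.92866108e-02,
       -1.75225146e-04,  2.00111765e-05]), 'tcp_pos': array([0.23101706, 0.52614769, 0.30302246]), 'orientation': array([-2.95484830e-04,  2.05425335e-01,  9.78672381e-01, -8.45353817e-04]), 'wrist_force': array([-0.99849883,  0.05362383,  0.1814141 ]), 'ft_torque': array([ 0.01320818,  0.03713778, -0.00562132]), 'grip_force': 0.0, 'finger_gap': 0.08510990514636965} 0.0726
[[-0.916  0.402 -0.001]
 [ 0.402  0.916 -0.002]
 [ 0.    -0.002 -1.   ]]
```

View pics/scene0.png

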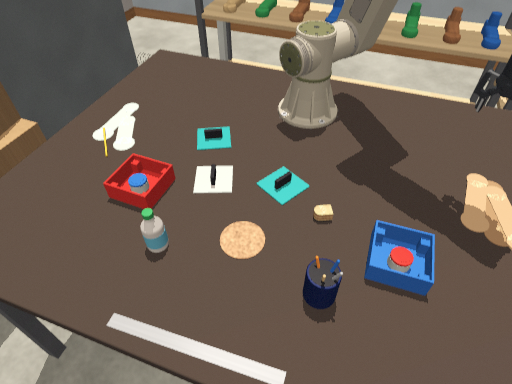

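View pics/side0.png

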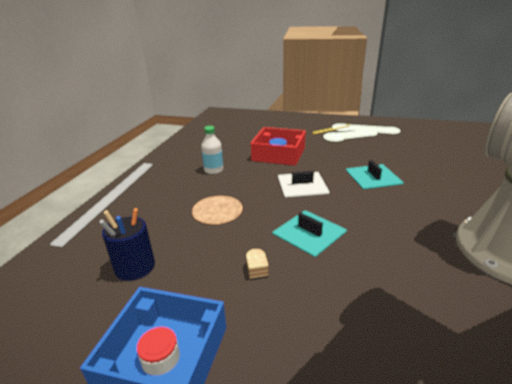

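The scene picture shows the red box at (140,181) with the blue tin, and the blue box at (401,257) with the red tin. The white divider is at (213,179), the mat at (243,239), the heel at (323,213), the bottle at (155,232) and the pot at (322,283). The side view agrees.

```bash
cat > m.py <<'E'
from h import *
def blob(W,m,lo,hi,box):
    r=np.zeros(m.shape,bool);r[box[1]:box[3],box[0]:box[2]]=1
    return W[m&r&(W[...,2]>lo)&(W[...,2]<hi)]
def rect(p):
    c,s,a=cv2.minAreaRect((p[:,:2]*1000).astype(np.float32)); return np.round(c,1),np.round(s,1),round(a,1),len(p),p[:,2].mean().round(4)
def circ(p):
    c,r=cv2.minEnclosingCircle((p[:,:2]*1000).astype(np.float32)); return np.round(c,1),round(r,1),len(p),p[:,2].mean().round(4)
E
python3 - <<'E'
from m import *
B={"scene":dict(red=(100,150,180,212),blue=(360,218,442,298),div=(190,160,238,196),mat=(215,215,270,262),heel=(308,200,338,225),pot=(298,250,348,310),bot=(138,205,172,254)),
"side":dict(red=(245,122,312,166),blue=(85,285,232,384),div=(270,165,335,200),mat=(188,190,247,228),heel=(240,245,272,280),pot=(98,205,160,280),bot=(198,124,228,176))}
for n in B:
    d=np.load(n+"0.npz");f=d["f"].astype(int);W=d["W"];b=B[n]
    r,g,bl=f[...,0],f[...,1],f[...,2];hs=cv2.cvtColor(d["f"],cv2.COLOR_RGB2HSV);H,S,V=[hs[...,i].astype(int) for i in range(3)]
    red=((H<8)|(H>172))&(S>150)&(V>90);blu=(H>100)&(H<125)&(S>130)&(V>80)
    print(n)
    print(" redbox rim",rect(blob(W,red,.053,.062,b["red"])))
    print(" bluebox rim",rect(blob(W,blu,.053,.062,b["blue"])))
    print(" redtin",circ(blob(W,red,.03,.05,b["blue"])))
    print(" bluetin",circ(blob(W,blu,.03,.05,b["red"])))
    print(" div",rect(blob(W,(S<60)&(V>120),-.005,.01,b["div"])))
    print(" bar",rect(blob(W,(V<90),.031,.045,b["div"])))
    print(" mat",circ(blob(W,(S>60)&(V>110),-.003,.01,b["mat"])))
    print(" heeltop",rect(blob(W,(S>20),.025,.036,b["heel"])))
    print(" pot",circ(blob(W,(S>-1),.02,.096,b["pot"])),"bot",circ(blob(W,(S>-1),.02,.14,b["bot"])))
E
```

```text
scene
 redbox rim (array([ 562. , -357.1]), array([142.6, 143.8]), 88.6, 433, np.float64(0.0585))
 bluebox rim (array([567.1, 379.2]), array([142.8, 140.4]), 1.2, 595, np.float64(0.0582))
 redtin (array([572.8, 382.5]), 27.1, 334, np.float64(0.0404))
 bluetin (array([ 568.1, -361.9]), 26.4, 183, np.float64(0.0419))
 div (array([ 454.8, -175.9]), array([126. , 117.2]), 22.8, 954, np.float64(0.0064))
 bar (array([ 457.1, -172.6]), array([60.1, 11.5]), 21.5, 58, np.float64(0.0396))
 mat (array([633.8,  -7. ]), 63.3, 1407, np.float64(0.006))
 heeltop (array([487.8, 171.2]), array([36.4, 50. ]), 27.3, 196, np.float64(0.0313))
 pot (array([719.1, 219. ]), 38.4, 735, np.float64(0.0664)) bot (array([ 689.5, -243.2]), 80.4, 791, np.float64(0.0796))
side
 redbox rim (array([ 562.9, -357.6]), array([149.1, 141.1]), 88.6, 219, np.float64(0.0558))
 bluebox rim (array([567.8, 380. ]), array([141.3, 141.5]), 1.5, 1611, np.float64(0.0566))
 redtin (array([571.5, 384.5]), 26.2, 981, np.float64(0.0384))
 bluetin (array([ 567.9, -363.7]), 24.1, 57, np.float64(0.0382))
 div (array([ 458.8, -181.4]), array([123.7, 136.7]), 22.2, 839, np.float64(0.0024))
 bar (array([ 456.8, -172.1]), array([56.8, 15.6]), 21.3, 81, np.float64(0.0354))
 mat (array([638.4, -12.4]), 69.3, 1256, np.float64(0.0024))
 heeltop (array([487.3, 173. ]), array([34.1, 48.8]), 25.9, 342, np.float64(0.0289))
 pot (array([716.9, 221.6]), 38.4, 2046, np.float64(0.0686)) bot (array([ 724.1, -201.8]), 28.7, 652, np.float64(0.0704))
```

```bash
cat > go.py <<'E'
import sys
from h import *
# usage: go.py x y z azimuth_of_tool_y(deg) -> units needed after the roll, with tool assumed vertical
x,y,z,az=map(float,sys.argv[1:5])
p,r=tool(); Y=r.as_matrix()[:,1]; cur=np.degrees(np.arctan2(Y[1],Y[0]))
d=(az-cur+180)%360-180
a=np.radians(az); Y=np.array([np.cos(a),np.sin(a)]); X=np.array([-Y[1],Y[0]])
D=np.array([x,y])-p[:2]
s=status.get_state()
print("roll",round(-d/10,3),"then x",round(D@X/.04,3),"y",round(D@Y/.04,3),"z",round((p[2]-z)/.04,3),"| tcp",p.round(4),"az",round(cur,1),"gap",s["finger_gap"],"t",s["clock"],"tilt",r.as_matrix()[:,2].round(3))
E
python3 -m handwheel '{"deltas":[[0.65,0,0,0,-0.8],[0.65,0,0,0,-0.8],[0.65,0,0,0,-0.8],[0.65,0,0,0,0]]}'
python3 go.py .572 .383 .15 91
python3 - <<'E'
from m import *
for n in("scene","side"):
    W=np.load(n+"0.npz")["W"]
    m=(W[...,0]>.62)&(W[...,0]<.8)&(W[...,1]>-.32)&(W[...,1]<-.12)&(W[...,2]>.03)&(W[...,2]<.11)
    print(n,rect(W[m]))
E
```

```text
clock: 0.6
tcp_pos: [0.2311, 0.5263, 0.3034]
orientation: [-0.0, -0.002, 1.0, -0.0]
wrist_force: [0.0, 0.8, 0.2]
finger_gap: 0.0702
grip_force: 0.0
roll -0.08 then x -8.458 y -3.731 z 3.836 | tcp [0.2311 0.5263 0.3034] az 90.2 gap 0.07020468382130987 t 0.6 tilt [-0.    -0.001 -1.   ]
scene (array([ 680.8, -243.1]), array([173.4,  56.3]), 39.9, 710, np.float64(0.0706))
side (array([ 676.2, -240.9]), array([177.6,  43.1]), 45.1, 560, np.float64(0.0663))
```

```bash
python3 -m handwheel '{"deltas":[[0.65,-0.8,-0.35,0.3,-0.1],[0.65,-0.8,-0.35,0.3,0],[0.65,-0.8,-0.35,0.3,0],[0.65,-0.8,-0.35,0.3,0],[0.65,-0.8,-0.35,0.3,0],[0.65,-0.8,-0.35,0.3,0],[0.65,-0.8,-0.35,0.3,0],[0.65,-0.8,-0.35,0.3,0],[0.65,-0.8,-0.35,0.3,0],[0.65,-0.8,-0.35,0.3,0],[0.65,-0.46,-0.22,0.3,0],[0.65,0,0,0,0],[0.65,0,0,0,0]]}'
python3 go.py .572 .383 .082 91
python3 - <<'E'
from m import *
f,W=cam("wrist");save(f,"w1.png")
hs=cv2.cvtColor(f,cv2.COLOR_RGB2HSV);H,S,V=[hs[...,i].astype(int) for i in range(3)]
red=((H<8)|(H>172))&(S>150)&(V>60)&(W[...,2]<.05)
print(circ(W[red]))
E
```

```text
clock: 2.22
tcp_pos: [0.5718, 0.3852, 0.172]
orientation: [-0.0, -0.011, 1.0, 0.0]
wrist_force: [-0.2, -0.7, 0.2]
finger_gap: 0.0703
grip_force: 0.0
roll 0.029 then x -0.005 y -0.056 z 2.249 | tcp [0.5718 0.3852 0.172 ] az 91.3 gap 0.07029266416171293 t 2.225 tilt [-0.001  0.    -1.   ]
(array([572.7, 384.1]), 26.2, 3869, np.float64(0.0404))
```

View pics/w1.png

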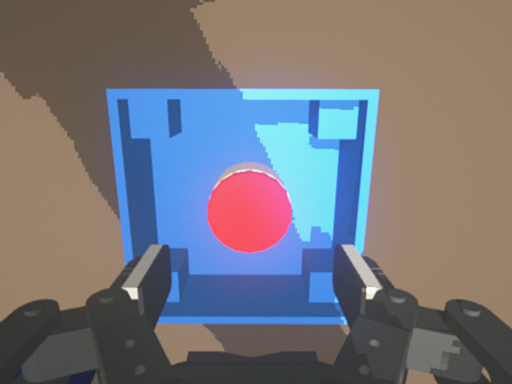

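The wrist view shows the red tin at (250,210), upright and centred between the fingers. Its position agrees with the earlier measurement, so I descend and grip.

```bash
python3 -m handwheel '{"deltas":[[0.65,-0.02,-0.03,0.5,0],[0.65,0,0,0.5,0],[0.65,0,0,0.5,0],[0.65,0,0,0.5,0],[0.65,0,0,0.2,0],[0.65,0,0,0,0],[0,0,0,0,0],[-0.2,0,0,0,0],[-0.2,0,0,0,0],[-0.2,0,0,0,0],[-0.2,0,0,0,0]]}' 35
python3 go.py .572 .383 .2 91
```

```text
clock: 3.65
tcp_pos: [0.5741, 0.3841, 0.0854]
orientation: [0.001, -0.011, 1.0, 0.001]
wrist_force: [-0.6, 1.1, 5.2]
finger_gap: 0.0529
grip_force: 37.7
roll 0.03 then x 0.054 y -0.028 z -2.864 | tcp [0.5741 0.3841 0.0854] az 91.3 gap 0.052943821592295895 t 3.65 tilt [ 0.002  0.002 -1.   ]
```

```bash
python3 -m handwheel '{"deltas":[[-0.2,0,0,-0.4,0],[-0.2,0,0,-0.8,0],[-0.2,0,0,-0.8,0],[-0.2,0,0,-0.8,0],[-0.2,0,-0.5,0,0],[-0.2,0,-0.9,0,0],[-0.2,0,-0.9,0,0],[-0.2,0,-0.9,0,0],[-0.2,0,-0.9,0,0],[-0.2,0,-0.9,0,0],[-0.2,-0.2,-0.9,0,0],[-0.2,-0.4,-0.9,0,0],[-0.2,-0.4,-0.9,0,0],[-0.2,-0.4,-0.9,0,0],[-0.2,0,-0.5,0,0],[-0.2,0,0,0,0],[-0.2,0,0,0,0]]}'
python3 go.py .634 -.008 .0855 91
```

```text
clock: 5.78
tcp_pos: [0.6367, 0.0216, 0.1955]
orientation: [-0.001, -0.011, 1.0, 0.0]
wrist_force: [-0.2, 0.3, -1.3]
finger_gap: 0.0531
grip_force: 37.1
roll 0.032 then x 0.08 y -0.74 z 2.751 | tcp [0.6367 0.0216 0.1955] az 91.3 gap 0.05307200392715612 t 5.775 tilt [-0.001  0.001 -1.   ]
```

```bash
python3 -m handwheel '{"deltas":[[-0.2,0.08,-0.74,0.4,0],[-0.2,0,0,0.7,0],[-0.2,0,0,0.7,0],[-0.2,0,0,0.5,0],[-0.2,0,0,0.3,0],[-0.2,0,0,0.12,0],[-0.2,0,0,0,0],[-0.2,0,0,0,0]]}'
python3 go.py .634 -.008 .0845 91
python3 - <<'E'
from m import *
f,W=cam("side");save(f[160:260,150:300],"s1.png")
f=f.copy();hs=cv2.cvtColor(f,cv2.COLOR_RGB2HSV);H,S,V=[hs[...,i].astype(int) for i in range(3)]
print(rect(blob(W,((H<8)|(H>172))&(S>150)&(V>60),.02,.06,(150,130,300,260))))
E
```

```text
clock: 6.78
tcp_pos: [0.6358, -0.0087, 0.0881]
orientation: [0.001, -0.011, 1.0, -0.0]
wrist_force: [-0.1, 1.0, -1.5]
finger_gap: 0.0532
grip_force: 37.2
roll 0.03 then x 0.044 y 0.017 z 0.089 | tcp [ 0.6358 -0.0087  0.0881] az 91.3 gap 0.053180156642881095 t 6.775 tilt [ 0.002 -0.    -1.   ]
(array([ 568. , -202.8]), array([448.5, 141.3]), 88.0, 1155, np.float64(0.0404))
```

```bash
python3 -m handwheel '{"deltas":[[-0.2,0,0,0.07,0],[-0.2,0,0,0.03,0],[-0.2,0,0,0,0],[-0.2,0,0,0,0]]}'
python3 -m handwheel '{"deltas":[[0,0,0,0,0],[0.4,0,0,0,0],[0.65,0,0,0,0],[0.65,0,0,0,0],[0.65,0,0,-0.3,0],[0.65,0,0,-0.8,0],[0.65,0,0,-0.8,0],[0.65,0,0,-0.8,0],[0.65,0,0,0,0]]}'
python3 go.py .568 -.3625 .19 88.6
python3 - <<'E'
from m import *
f,W=cam("wrist")
hs=cv2.cvtColor(f,cv2.COLOR_RGB2HSV);H,S,V=[hs[...,i].astype(int) for i in range(3)]
p=W[((H<8)|(H>172))&(S>150)&(V>60)&(W[...,2]>.02)];print(circ(p),p[:,2].std())
m=(H>5)&(H<22)&(S>70)&(abs(W[...,2]-.004)<.004)
print(rect(W[m]))
save(f,"w2.png")
E
```

```text
clock: 7.32
tcp_pos: [0.6356, -0.0088, 0.0844]
orientation: [0.001, -0.011, 1.0, -0.0]
wrist_force: [-0.9, 0.8, 5.5]
finger_gap: 0.053
grip_force: 37.9
clock: 8.45
tcp_pos: [0.6371, -0.0089, 0.1953]
orientation: [0.004, -0.011, 1.0, -0.0]
wrist_force: [0.3, 0.3, 0.3]
finger_gap: 0.0705
grip_force: 0.0
roll 0.27 then x 1.511 y -8.879 z 0.133 | tcp [ 0.6371 -0.0089  0.1953] az 91.3 gap 0.07052253341657402 t 8.45 tilt [ 0.007 -0.001 -1.   ]
(array([633.8,  -7.1]), 25.9, 2329, np.float64(0.0394)) 0.0007134209479512728
(array([668.9,  -7.8]), array([329.3, 454.8]), 1.4, 112513, np.float64(0.0013))
```

View pics/w2.png

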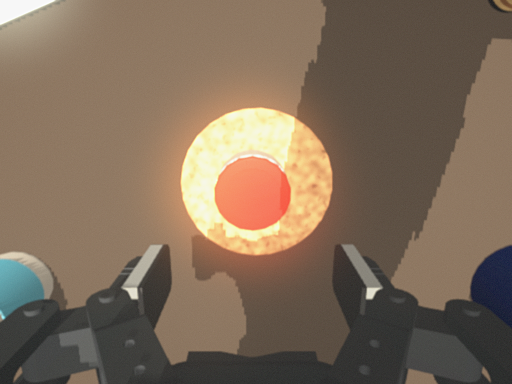

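The red tin stands upright on the mat at (253,192). Next I go to the blue tin.

```bash
python3 -m handwheel '{"deltas":[[0.65,0.5,0,0,0.27],[0.65,0.9,-0.4,0,0],[0.65,0.1,-0.9,0,0],[0.65,0,-0.9,0,0],[0.65,0,-0.9,0,0],[0.65,0,-0.9,0,0],[0.65,0,-0.9,0,0],[0.65,0,-0.9,0,0],[0.65,0,-0.9,0,0],[0.65,0,-0.9,0,0],[0.65,0,-0.9,0,0],[0.65,0,-0.4,0,0],[0.65,0,0,0,0],[0.65,0,0,0,0]]}'
python3 go.py .568 -.3625 .084 88.6
python3 - <<'E'
from m import *
f,W=cam("wrist");hs=cv2.cvtColor(f,cv2.COLOR_RGB2HSV);H,S,V=[hs[...,i].astype(int) for i in range(3)]
p=W[(H>100)&(H<125)&(S>130)&(V>60)&(abs(W[...,2]-.04)<.005)];print(circ(p),p[:,2].std())
E
```

```text
clock: 10.25
tcp_pos: [0.5663, -0.3626, 0.1906]
orientation: [-0.0, 0.012, 1.0, 0.001]
wrist_force: [0.4, 0.4, -0.8]
finger_gap: 0.0707
grip_force: 0.0
roll 0.005 then x -0.042 y 0.004 z 2.666 | tcp [ 0.5663 -0.3626  0.1906] az 88.6 gap 0.07067496069097581 t 10.25 tilt [-0.001  0.001 -1.   ]
(array([ 567.8, -362.1]), 26.3, 4323, np.float64(0.0403)) 0.0007134323645242134
```

```bash
python3 -m handwheel '{"deltas":[[0.65,-0.04,0,0.5,0],[0.65,0,0,0.7,0],[0.65,0,0,0.7,0],[0.65,0,0,0.5,0],[0.65,0,0,0.2,0],[0.65,0,0,0.06,0],[0.65,0,0,0,0],[0,0,0,0,0],[-0.2,0,0,0,0],[-0.2,0,0,0,0],[-0.2,0,0,0,0],[-0.2,0,0,0,0]]}' 35
python3 -m handwheel '{"deltas":[[-0.2,0,0,-0.4,0],[-0.2,0,0,-0.8,0],[-0.2,0,0,-0.8,0],[-0.2,0,0,-0.8,0],[-0.2,0,0,-0.2,0],[-0.2,0,0.5,0,0],[-0.2,0,0.9,0,0],[-0.2,0,0.9,0,0],[-0.2,0,0.9,0,0],[-0.2,0,0.9,0,0],[-0.2,0,0.9,0,0],[-0.2,0,0.9,0,0],[-0.2,0,0.9,0,0],[-0.2,0,0.9,0,0],[-0.2,0,0.9,0,0],[-0.2,0,0.9,0,0],[-0.2,0,0.9,0,0],[-0.2,0,0.9,0,0],[-0.2,0,0,0,0]]}'
python3 go.py .567 .380 .19 91.3
```

```text
clock: 11.8
tcp_pos: [0.5686, -0.3645, 0.086]
orientation: [0.001, 0.012, 1.0, -0.001]
wrist_force: [-0.4, 0.2, 6.1]
finger_gap: 0.0527
grip_force: 37.6
clock: 14.18
tcp_pos: [0.577, 0.091, 0.2027]
orientation: [-0.002, 0.01, 1.0, 0.0]
wrist_force: [-0.2, 0.3, -2.0]
finger_gap: 0.0528
grip_force: 37.5
roll -0.245 then x 0.085 y 7.229 z 0.318 | tcp [0.577  0.091  0.2027] az 88.9 gap 0.05280137224492155 t 14.175 tilt [-0.004  0.001 -1.   ]
```

```bash
python3 -m handwheel '{"deltas":[[-0.2,0.1,0.5,0,-0.25],[-0.2,0,0.9,0,0],[-0.2,0,0.9,0,0],[-0.2,0,0.9,0,0],[-0.2,0,0.9,0,0],[-0.2,0,0.9,0,0],[-0.2,0,0.9,0,0],[-0.2,0,0.9,0,0],[-0.2,0,0.4,0,0],[-0.2,0,0,0,0],[-0.2,0,0,0,0]]}'
python3 go.py .567 .380 .086 91.3
```

```text
clock: 15.55
tcp_pos: [0.5704, 0.3747, 0.2044]
orientation: [-0.0, -0.009, 1.0, -0.0]
wrist_force: [-0.7, -0.5, -2.2]
finger_gap: 0.0527
grip_force: 37.6
roll -0.025 then x 0.082 y 0.135 z 2.96 | tcp [0.5704 0.3747 0.2044] az 91.0 gap 0.05270794663834068 t 15.55 tilt [-0.001 -0.001 -1.   ]
```

```bash
python3 -m handwheel '{"deltas":[[-0.2,0.08,0.13,0.5,0],[-0.2,0,0,0.8,0],[-0.2,0,0,0.7,0],[-0.2,0,0,0.5,0],[-0.2,0,0,0.3,0],[-0.2,0,0,0.1,0],[-0.2,0,0,0.07,0],[-0.2,0,0,0.03,0],[-0.2,0,0,0,0],[-0.2,0,0,0,0]]}'
python3 go.py .567 .380 .086 91.3
```

```text
clock: 16.8
tcp_pos: [0.5677, 0.3811, 0.086]
orientation: [0.001, -0.01, 1.0, 0.0]
wrist_force: [-1.1, -2.1, 6.4]
finger_gap: 0.0529
grip_force: 38.1
roll -0.021 then x 0.019 y -0.026 z -0.0 | tcp [0.5677 0.3811 0.086 ] az 91.1 gap 0.05285586377142731 t 16.8 tilt [ 0.002  0.    -1.   ]
```

```bash
python3 -m handwheel '{"deltas":[[0,0,0,0,0],[0.4,0,0,0,0],[0.65,0,0,0,0],[0.65,0,0,0,0],[0.65,0,0,-0.3,0],[0.65,0,0,-0.8,0],[0.65,0,0,-0.9,0],[0.65,0,0,-0.7,0],[0.65,0,-0.6,0,0],[0.65,0,-0.9,0,0],[0.65,0,-0.9,0,0],[0.65,0,-0.9,0,0],[0.65,0,-0.9,0,0],[0.65,0,-0.9,0,0],[0.65,-0.3,-0.9,0,0],[0.65,-0.5,-0.9,0,0],[0.65,-0.5,-0.9,0,0],[0.65,-0.3,-0.9,0,0],[0.65,0,-0.9,0,0],[0.65,0,0,0,0]]}'
python3 go.py .6338 -.0075 .0855 91
python3 - <<'E'
from m import *
for n in("scene","side"):
    f,W=cam(n);hs=cv2.cvtColor(f,cv2.COLOR_RGB2HSV);H,S,V=[hs[...,i].astype(int) for i in range(3)]
    b=dict(scene=(360,218,442,298),side=(85,285,232,384))[n]
    m=(H>100)&(H<125)&(S>130)&(V>60)&(np.hypot(W[...,0]-.567,W[...,1]-.38)<.036)
    print(n,circ(blob(W,m,.03,.05,b)))
E
```

```text
clock: 19.3
tcp_pos: [0.639, -0.0043, 0.1935]
orientation: [0.001, -0.008, 1.0, -0.0]
wrist_force: [-0.4, 0.3, 0.3]
finger_gap: 0.0704
grip_force: 0.0
roll -0.013 then x 0.131 y -0.077 z 2.699 | tcp [ 0.639  -0.0043  0.1935] az 90.9 gap 0.07041721188654033 t 19.3 tilt [ 0.001 -0.    -1.   ]
scene (array([565.8, 379.8]), 27.8, 353, np.float64(0.0403))
side (array([566.7, 381.1]), 27.7, 1009, np.float64(0.0385))
```

Blue tin placed well. Now the red tin goes from the mat to the red box.

```bash
python3 -m handwheel '{"deltas":[[0.65,0.13,-0.08,0.5,0],[0.65,0,0,0.7,0],[0.65,0,0,0.7,0],[0.65,0,0,0.5,0],[0.65,0,0,0.25,0],[0.65,0,0,0.05,0],[0.65,0,0,0,0],[0,0,0,0,0],[-0.2,0,0,0,0],[-0.2,0,0,0,0],[-0.2,0,0,0,0],[-0.2,0,0,0,0]]}' 35
python3 -m handwheel '{"deltas":[[-0.2,0,0,-0.4,0],[-0.2,0,0,-0.8,0],[-0.2,0,0,-0.8,0],[-0.2,0,0,-0.8,0.2],[-0.2,0.5,0,-0.2,0],[-0.2,0.8,-0.4,0,0],[-0.2,0.3,-0.9,0,0],[-0.2,0,-0.9,0,0],[-0.2,0,-0.9,0,0],[-0.2,0,-0.9,0,0],[-0.2,0,-0.9,0,0],[-0.2,0,-0.9,0,0],[-0.2,0,-0.9,0,0],[-0.2,0,-0.9,0,0],[-0.2,0,-0.9,0,0],[-0.2,0,-0.4,0,0],[-0.2,0,0,0,0],[-0.2,0,0,0,0]]}'
python3 go.py .5625 -.3575 .0865 88.6
```

```text
clock: 20.9
tcp_pos: [0.6342, -0.0052, 0.0861]
orientation: [0.001, -0.009, 1.0, -0.0]
wrist_force: [-0.5, 0.6, 5.6]
finger_gap: 0.0529
grip_force: 37.5
clock: 23.15
tcp_pos: [0.5637, -0.3587, 0.2047]
orientation: [-0.0, 0.007, 1.0, 0.001]
wrist_force: [0.0, -0.3, -1.3]
finger_gap: 0.053
grip_force: 37.1
roll 0.054 then x 0.03 y 0.029 z 2.955 | tcp [ 0.5637 -0.3587  0.2047] az 89.1 gap 0.05298769287664562 t 23.15 tilt [-0.001  0.001 -1.   ]
```

```bash
python3 -m handwheel '{"deltas":[[-0.2,0.03,0.03,0.5,0],[-0.2,0,0,0.8,0],[-0.2,0,0,0.7,0],[-0.2,0,0,0.5,0],[-0.2,0,0,0.25,0],[-0.2,0,0,0.1,0],[-0.2,0,0,0.07,0],[-0.2,0,0,0.03,0],[-0.2,0,0,0,0],[-0.2,0,0,0,0]]}'
python3 -m handwheel '{"deltas":[[0,0,0,0,0],[0.4,0,0,0,0],[0.65,0,0,0,0],[0.65,0,0,0,0],[0.65,0,0,-0.3,0],[0.65,0,0,-0.8,0],[0.65,0,0,-0.9,0],[0.65,0,0,-0.7,0],[0,0,0,0,-0.9],[0,0,0,0,-0.9],[0,0,0,0,-0.46],[0,0,0,0,0]]}'
python3 go.py .457 -.1723 .15 111.4
python3 - <<'E'
from m import *
for n in("scene","side"):
    f,W=cam(n);hs=cv2.cvtColor(f,cv2.COLOR_RGB2HSV);H,S,V=[hs[...,i].astype(int) for i in range(3)]
    m=((H<8)|(H>172))&(S>150)&(V>60)&(np.hypot(W[...,0]-.5625,W[...,1]+.3575)<.034)
    print(n,circ(blob(W,m,.03,.05,(0,0,512,384))))
E
```

```text
clock: 24.4
tcp_pos: [0.5627, -0.359, 0.0871]
orientation: [0.0, 0.008, 1.0, -0.0]
wrist_force: [0.2, 0.3, -1.2]
finger_gap: 0.053
grip_force: 37.1
clock: 25.9
tcp_pos: [0.5627, -0.3589, 0.1956]
orientation: [0.0, -0.188, 0.982, -0.0]
wrist_force: [0.3, 0.1, -0.5]
finger_gap: 0.0428
grip_force: 0.0
roll 0.024 then x 0.758 y 5.306 z 1.139 | tcp [ 0.5627 -0.3589  0.1956] az 111.6 gap 0.042795964137557575 t 25.9 tilt [ 0.001 -0.    -1.   ]
scene (array([ 563.1, -358.4]), 27.2, 207, np.float64(0.0418))
side (array([ 564.3, -359.2]), 28.1, 85, np.float64(0.038))
```

```bash
python3 -m handwheel '{"deltas":[[0,0.15,0.6,0,0],[0,0.15,0.9,0,0],[0,0.15,0.9,0,0],[0,0.15,0.9,0.2,0],[0,0.15,0.9,0.4,0],[0,0,0.8,0.4,0],[0,0,0.3,0.15,0],[0,0,0,0,0],[0,0,0,0,0]]}'
python3 go.py .457 -.1723 .082 111.4
python3 - <<'E'
from m import *
f,W=cam("wrist");hs=cv2.cvtColor(f,cv2.COLOR_RGB2HSV);H,S,V=[hs[...,i].astype(int) for i in range(3)]
p=W[(V<110)&(abs(W[...,2]-.038)<.004)&(np.hypot(W[...,0]-.457,W[...,1]+.172)<.05)];print("bar",rect(p))
p=W[(S<90)&(V>110)&(abs(W[...,2]-.004)<.004)&(np.hypot(W[...,0]-.457,W[...,1]+.172)<.085)];print("plate",rect(p))
save(f,"w3.png")
E
```

```text
clock: 27.12
tcp_pos: [0.4577, -0.1742, 0.1495]
orientation: [0.001, -0.188, 0.982, -0.001]
wrist_force: [0.3, -0.4, -0.9]
finger_gap: 0.0424
grip_force: 0.0
roll 0.025 then x -0.002 y 0.049 z 1.688 | tcp [ 0.4577 -0.1742  0.1495] az 111.7 gap 0.04237576230687536 t 27.125 tilt [ 0.002 -0.001 -1.   ]
bar (array([ 457.4, -172.1]), array([59.7, 11.8]), 22.1, 1971, np.float64(0.0389))
plate (array([ 457.7, -171.6]), array([115.2, 117.7]), 21.7, 23876, np.float64(0.005))
```

View pics/w3.png

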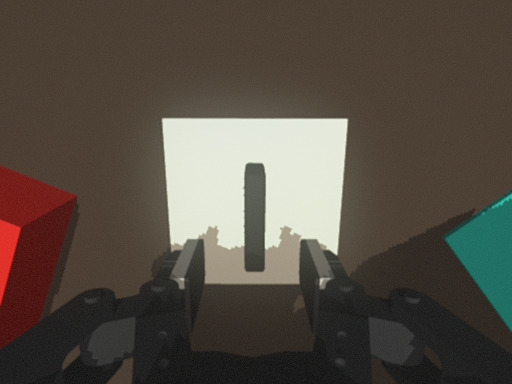

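The divider's bar at (255,215) is parallel to the fingers and midway between them. I descend and grip it.

```bash
python3 -m handwheel '{"deltas":[[0,0,0.05,0.5,0],[0,0,0,0.6,0],[0,0,0,0.4,0],[0,0,0,0.18,0],[0,0,0,0,0],[-0.5,0,0,0,0],[-0.9,0,0,0,0],[-0.9,0,0,0,0],[-0.9,0,0,0,0],[-0.9,0,0,0,0]]}' 50
python3 go.py .567 .380 .20 91.3
```

```text
clock: 28.42
tcp_pos: [0.4563, -0.1714, 0.0823]
orientation: [0.001, -0.188, 0.982, -0.001]
wrist_force: [0.0, 0.1, 6.1]
finger_gap: 0.0114
grip_force: 49.7
roll 2.039 then x -3.08 y 13.719 z -2.941 | tcp [ 0.4563 -0.1714  0.0823] az 111.7 gap 0.011377189326520029 t 28.425 tilt [ 0.002 -0.001 -1.   ]
```

```bash
python3 -m handwheel '{"deltas":[[-0.9,0,0,-0.3,0],[-0.9,0,0,-0.8,0],[-0.9,0,0,-0.8,0],[-0.9,0,0,-0.8,0],[-0.9,0,0,-0.3,0],[-0.9,0,0,0,0.9],[-0.9,0,0,0,0.9],[-0.9,0,0,0,0.2],[-0.9,0,0,0,0]]}'
python3 go.py .567 .380 .20 91.3
```

```text
clock: 29.55
tcp_pos: [0.4553, -0.1708, 0.201]
orientation: [-0.0, -0.016, 1.0, 0.0]
wrist_force: [-0.1, -0.6, -0.9]
finger_gap: 0.0113
grip_force: 48.8
roll 0.05 then x -3.105 y 13.704 z 0.025 | tcp [ 0.4553 -0.1708  0.201 ] az 91.8 gap 0.011299583523936924 t 29.55 tilt [-0.001  0.001 -1.   ]
```

```bash
python3 -m handwheel '{"deltas":[[-0.9,0,0.5,0,0],[-0.9,-0.2,0.8,0,0],[-0.9,-0.2,0.9,0,0],[-0.9,-0.2,0.9,0,0],[-0.9,-0.2,0.9,0,0],[-0.9,-0.2,0.9,0,0],[-0.9,-0.2,0.9,0,0],[-0.9,-0.2,0.9,0,0],[-0.9,-0.2,0.9,0,0],[-0.9,-0.2,0.9,0,0],[-0.9,-0.2,0.9,0,0],[-0.9,-0.2,0.9,0,0],[-0.9,-0.2,0.9,0,0],[-0.9,-0.2,0.9,0,0],[-0.9,-0.2,0.8,0,0],[-0.9,-0.2,0.7,0,0],[-0.9,0,0,0,0],[-0.9,0,0,0,0],[-0.9,0,0,0,0]]}'
python3 go.py .567 .380 .15 91.3
python3 - <<'E'
from m import *
for n in("scene","side"):
    f,W=cam(n);hs=cv2.cvtColor(f,cv2.COLOR_RGB2HSV);H,S,V=[hs[...,i].astype(int) for i in range(3)]
    p=W[(S<70)&(V>90)&(abs(W[...,2]-.123)<.012)&(np.hypot(W[...,0]-.567,W[...,1]-.38)<.1)]
    print(n,rect(p),p[:,2].std());
    save(f,f"{n}3.png")
    A=np.c_[p[:,:2]-p[:,:2].mean(0),np.ones(len(p))];print(np.linalg.lstsq(A,p[:,2],rcond=None)[0])
E
```

```text
clock: 31.92
tcp_pos: [0.559, 0.3757, 0.2015]
orientation: [-0.0, -0.015, 1.0, -0.0]
wrist_force: [-0.0, 0.1, -1.2]
finger_gap: 0.0109
grip_force: 48.9
roll 0.037 then x -0.203 y 0.104 z 1.288 | tcp [0.559  0.3757 0.2015] az 91.7 gap 0.01094903987098516 t 31.925 tilt [-0.001 -0.    -1.   ]
scene (array([559.1, 375.2]), array([117.6, 114.6]), 1.6, 1606, np.float64(0.1243)) 0.0012634621252371947
[-0.0040004  -0.00226302  0.12427043]
side (array([559.3, 375.8]), array([115.1, 115.4]), 1.7, 4927, np.float64(0.1225)) 0.0011084104487455997
[ 0.00091566 -0.00215606  0.12251092]
```

View pics/side3.png

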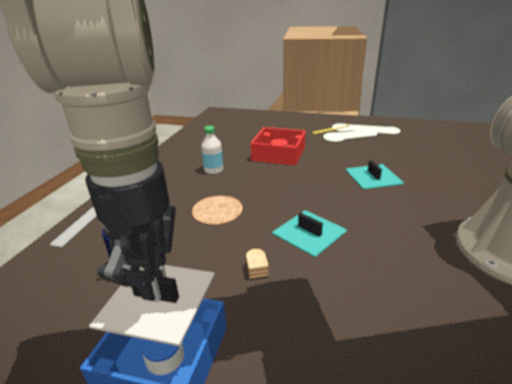

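The side view shows the divider held level over the blue box at (160,300), with the blue tin inside. Its offset from the box centre is measured, so I correct for it and lower.

```bash
python3 -m handwheel '{"deltas":[[-0.9,-0.2,0.1,0,0.04],[-0.9,0,0,0,0],[-0.9,0,0,0.5,0],[-0.9,0,0,0.5,0],[-0.9,0,0,0.3,0],[-0.9,0,0,0,0],[-0.9,0,0,0,0]]}'
python3 go.py .5675 .3797 .1245 91.3
```

```text
clock: 32.9
tcp_pos: [0.5678, 0.3807, 0.1503]
orientation: [0.0, -0.011, 1.0, 0.0]
wrist_force: [-0.0, -0.2, -1.7]
finger_gap: 0.0113
grip_force: 48.9
roll -0.001 then x 0.007 y -0.025 z 0.644 | tcp [0.5678 0.3807 0.1503] az 91.3 gap 0.011258482584611467 t 32.9 tilt [ 0.001  0.001 -1.   ]
```

```bash
python3 -m handwheel '{"deltas":[[-0.9,0,-0.02,0.2,0],[-0.9,0,0,0.2,0],[-0.9,0,0,0.15,0],[-0.9,0,0,0.06,0],[-0.9,0,0,0.03,0],[-0.9,0,0,0,0],[-0.9,0,0,0,0]]}'
python3 go.py .5675 .3797 .1245 91.3
```

```text
clock: 33.78
tcp_pos: [0.5675, 0.3798, 0.1244]
orientation: [0.0, -0.011, 1.0, 0.0]
wrist_force: [-1.8, 0.4, 2.4]
finger_gap: 0.0113
grip_force: 49.4
roll -0.001 then x 0.0 y -0.003 z -0.002 | tcp [0.5675 0.3798 0.1244] az 91.3 gap 0.01132468852259617 t 33.775 tilt [ 0.001  0.    -1.   ]
```

```bash
python3 -m handwheel '{"deltas":[[-0.5,0,0,0,0],[0,0,0,0,0],[0,0,0,0,0],[0,0,0,-0.3,0],[0,0,0,-0.8,0],[0,0,0,-0.8,0],[0.65,0,0,0,-0.9],[0.65,0,0,0,-0.9],[0.65,0,0,0,-0.7],[0.65,0,0,0,0]]}'
python3 go.py .4875 .172 .15 117
python3 - <<'E'
from m import *
for n in("scene","side"):
    f,W=cam(n);hs=cv2.cvtColor(f,cv2.COLOR_RGB2HSV);H,S,V=[hs[...,i].astype(int) for i in range(3)]
    p=W[(S<70)&(V>90)&(abs(W[...,2]-.046)<.01)&(np.hypot(W[...,0]-.567,W[...,1]-.38)<.1)]
    A=np.c_[p[:,:2]-p[:,:2].mean(0),np.ones(len(p))];print(n,rect(p),np.linalg.lstsq(A,p[:,2],rcond=None)[0])
    p=W[(V<100)&(abs(W[...,2]-.079)<.005)&(np.hypot(W[...,0]-.567,W[...,1]-.38)<.06)]
    if len(p)>5:print("bar",rect(p))
E
```

```text
clock: 35.02
tcp_pos: [0.5675, 0.3798, 0.2008]
orientation: [0.001, -0.227, 0.974, 0.0]
wrist_force: [-0.2, 0.4, -1.2]
finger_gap: 0.0708
grip_force: 0.0
roll -0.078 then x 4.142 y -3.721 z 1.271 | tcp [0.5675 0.3798 0.2008] az 116.2 gap 0.0707841123790321 t 35.025 tilt [ 0.001  0.001 -1.   ]
scene (array([562.7, 379. ]), array([123.4, 114.7]), 0.7, 1703, np.float64(0.0474)) [-0.00052804 -0.00148384  0.04735695]
bar (array([568.5, 378.7]), array([59.7, 12. ]), 1.5, 120, np.float64(0.0804))
side (array([571.6, 376.2]), array([123.2, 123.4]), 1.7, 5005, np.float64(0.0451)) [-0.00258207  0.00385162  0.04511725]
bar (array([566.4, 380.9]), array([59.3, 12.1]), 1.5, 354, np.float64(0.0784))
```

Divider is level and centred, with its bar at (567.5, 379.8). Next, the heel.

```bash
python3 -m handwheel '{"deltas":[[0.65,0.4,-0.35,0,-0.08],[0.65,0.6,-0.5,0,0],[0.65,0.6,-0.5,0,0],[0.65,0.6,-0.55,0.2,0],[0.65,0.6,-0.55,0.3,0],[0.65,0.6,-0.55,0.3,0],[0.65,0.4,-0.4,0.3,0],[0.65,0.3,-0.3,0.17,0],[0.65,0,0,0,0],[0.65,0,0,0,0]]}'
python3 go.py .4875 .172 .078 117
python3 - <<'E'
from m import *
f,W=cam("wrist");hs=cv2.cvtColor(f,cv2.COLOR_RGB2HSV);H,S,V=[hs[...,i].astype(int) for i in range(3)]
p=W[(abs(W[...,2]-.031)<.004)&(np.hypot(W[...,0]-.4875,W[...,1]-.172)<.04)];print("heel",rect(p))
save(f,"w4.png")
E
```

```text
clock: 36.38
tcp_pos: [0.4893, 0.1739, 0.1497]
orientation: [0.001, -0.234, 0.972, 0.0]
wrist_force: [0.2, -0.5, -0.0]
finger_gap: 0.0707
grip_force: 0.0
roll 0.008 then x 0.062 y -0.022 z 1.793 | tcp [0.4893 0.1739 0.1497] az 117.1 gap 0.07068229832508345 t 36.375 tilt [ 0.001  0.001 -1.   ]
heel (array([488.4, 172.5]), array([34.8, 48.9]), 25.8, 4355, np.float64(0.031))
```

View pics/w4.png

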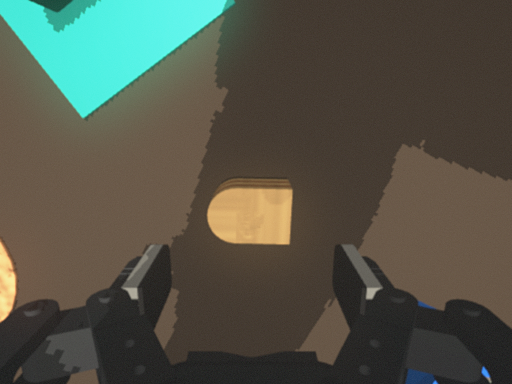

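The wrist view shows the heel at (250,215), lengthwise between the fingers with its flat end to the right. I descend and grip it.

```bash
python3 -m handwheel '{"deltas":[[0.65,0.03,-0.02,0.5,0.12],[0.65,0,0,0.6,0],[0.65,0,0,0.4,0],[0.65,0,0,0.17,0],[0.65,0,0,0,0],[0,0,0,0,0],[-0.3,0,0,0,0],[-0.3,0,0,0,0],[-0.3,0,0,0,0],[-0.3,0,0,0,0]]}' 35
python3 -m handwheel '{"deltas":[[-0.3,0,0,-0.4,0],[-0.3,0,0,-0.8,0],[-0.3,0,0,-0.8,0],[-0.3,0,0,-0.9,0],[-0.3,0,0,0,-0.9],[-0.3,0,0,0,-1],[-0.3,0,0,0,-1],[-0.3,0,0,0,-1],[-0.3,0,0,0,-1],[-0.3,0,0,0,-1],[-0.3,0,0,0,-0.65],[-0.3,0,0,0,0]]}'
python3 go.py .5680 .3487 .2 181.5
```

```text
clock: 37.67
tcp_pos: [0.4885, 0.1725, 0.0833]
orientation: [0.001, -0.224, 0.975, 0.0]
wrist_force: [-1.1, 0.9, 5.7]
finger_gap: 0.0476
grip_force: 36.5
clock: 39.17
tcp_pos: [0.4876, 0.172, 0.1981]
orientation: [0.0, 0.715, -0.699, -0.0]
wrist_force: [-0.0, 0.5, 0.1]
finger_gap: 0.0478
grip_force: 36.4
roll -0.019 then x -4.365 y -2.125 z -0.048 | tcp [0.4876 0.172  0.1981] az -178.7 gap 0.04783548860765601 t 39.175 tilt [-0. -0. -1.]
```

```bash
python3 -m handwheel '{"deltas":[[-0.3,-0.4,-0.2,0,0],[-0.3,-0.8,-0.4,0,0],[-0.3,-0.8,-0.4,0,0],[-0.3,-0.8,-0.4,0,0],[-0.3,-0.8,-0.4,0,0],[-0.3,-0.5,-0.2,0,0],[-0.3,-0.25,-0.1,0,0],[-0.3,0,0,0,0],[-0.3,0,0,0,0],[-0.3,0,0,0,0]]}'
python3 go.py .5682 .3487 .15 181.5
python3 - <<'E'
from m import *
for n in("scene","side"):
    f,W=cam(n);hs=cv2.cvtColor(f,cv2.COLOR_RGB2HSV);H,S,V=[hs[...,i].astype(int) for i in range(3)]
    p=W[(H>8)&(H<30)&(S>60)&(W[...,2]>.115)&(W[...,2]<.16)&(np.hypot(W[...,0]-.567,W[...,1]-.35)<.05)]
    print(n,rect(p),p[:,2].min(),p[:,2].max())
    save(cv2.resize(f[200:384] if n=="side" else f[170:330,320:],None,fx=1.5 if n=="side" else 3,fy=1.5 if n=="side" else 3),n+"5.png")
E
```

```text
clock: 40.42
tcp_pos: [0.5674, 0.3473, 0.1985]
orientation: [0.0, 0.715, -0.699, -0.0]
wrist_force: [-0.7, -0.3, -0.8]
finger_gap: 0.0482
grip_force: 36.4
roll -0.017 then x -0.034 y -0.021 z 1.213 | tcp [0.5674 0.3473 0.1985] az -178.7 gap 0.0481793179690593 t 40.425 tilt [-0. -0. -1.]
scene (array([567.2, 334.9]), array([52.4, 15. ]), 9.5, 144, np.float64(0.1393)) 0.11533586804723739 0.15819174430107286
side (array([560.9, 346.9]), array([35.9, 62.6]), 89.5, 1013, np.float64(0.1384)) 0.11592410637517525 0.15620405918615377
```

View pics/side5.png

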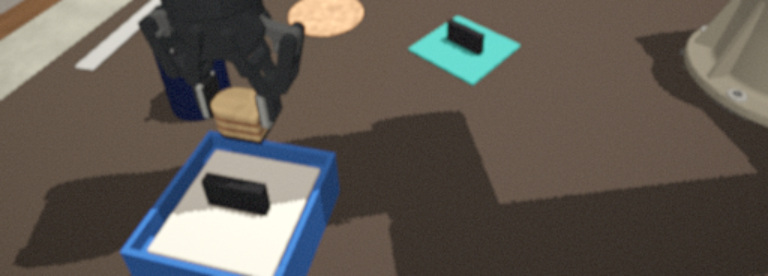

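The side view shows the divider level in the blue box and the heel held level at (240,115), above the side nearest the robot. I lower it.

```bash
python3 -m handwheel '{"deltas":[[-0.3,-0.03,-0.02,0.4,0],[-0.3,0,0,0.5,0],[-0.3,0,0,0.4,0],[-0.3,0,0,0.25,0],[-0.3,0,0,0.12,0],[-0.3,0,0,0,0],[-0.3,0,0,0.06,0],[-0.3,0,0,0,0],[-0.3,0,0,0,0]]}'
python3 go.py .5682 .3487 .1293 181.5
```

```text
clock: 41.65
tcp_pos: [0.5685, 0.3494, 0.1295]
orientation: [-0.0, 0.716, -0.698, 0.0]
wrist_force: [0.6, 0.2, -0.9]
finger_gap: 0.0476
grip_force: 36.4
roll -0.011 then x 0.017 y 0.007 z 0.005 | tcp [0.5685 0.3494 0.1295] az -178.6 gap 0.04762895875930722 t 41.65 tilt [ 0.001  0.    -1.   ]
```

```bash
python3 -m handwheel '{"deltas":[[-0.3,0,0,0.03,0],[-0.3,0,0,0,0],[-0.3,0,0,0,0],[0.1,0,0,0,0],[0.5,0,0,0,0],[0.65,0,0,0,0],[0.65,0,0,0,0],[0.65,0,0,-0.3,0],[0.65,0,0,-0.8,0],[0.65,0,0,-0.8,0],[0.65,0,0,-0.8,0],[0.65,0.8,0,0,0],[0.65,0.8,0,0,0],[0.65,0.8,0,0,0],[0.65,0.8,0,0,0],[0.65,0,0,0,0],[0.65,0,0,0,0]]}'
python3 - <<'E'
from m import *
print(status.get_state()["tcp_pos"])
for n in("scene","side"):
    f,W=cam(n);hs=cv2.cvtColor(f,cv2.COLOR_RGB2HSV);H,S,V=[hs[...,i].astype(int) for i in range(3)]
    near=np.hypot(W[...,0]-.567,W[...,1]-.38)<.09
    p=W[(abs(W[...,2]-.076)<.006)&near&(H>8)&(H<30)&(S>50)&(V>90)];A=np.c_[p[:,:2]-p[:,:2].mean(0),np.ones(len(p))]
    print(n,"heel",rect(p),np.linalg.lstsq(A,p[:,2],rcond=None)[0])
    p=W[(V<100)&(abs(W[...,2]-.079)<.005)&(abs(W[...,1]-.38)<.012)&near];print("bar",rect(p))
f=f[230:384,60:280];save(cv2.resize(f,None,fx=3,fy=3),"end.png")
E
```

```text
clock: 43.78
tcp_pos: [0.5716, 0.2217, 0.2366]
orientation: [-0.001, 0.716, -0.699, 0.0]
wrist_force: [0.4, 1.1, 0.5]
finger_gap: 0.0702
grip_force: 0.0
[0.57164057 0.22168454 0.2366078 ]
scene heel (array([569.7, 347.7]), array([48.8, 34.1]), 0.6, 245, np.float64(0.0771)) [-0.03876723  0.02159171  0.0770611 ]
bar (array([567.6, 378.2]), array([59.3, 11.2]), 1.7, 115, np.float64(0.0807))
side heel (array([565.4, 353.4]), array([52.6, 44.5]), 1.8, 639, np.float64(0.0749)) [ 0.01366426 -0.02841039  0.07489006]
bar (array([566. , 380.6]), array([58. , 13.1]), 1.3, 384, np.float64(0.0784))
```

View pics/end.png

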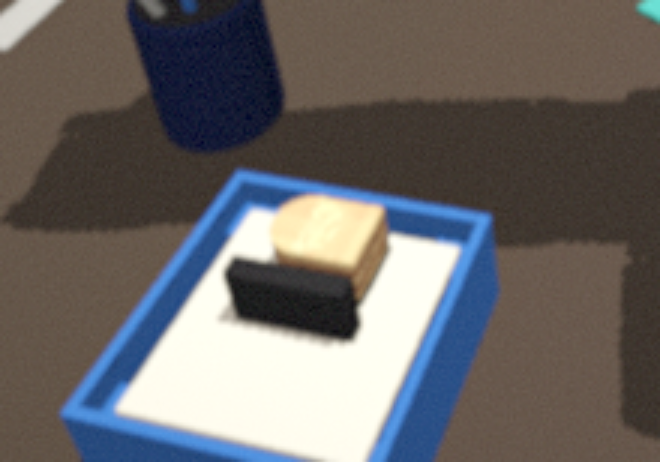

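The heel at (330,235) stands flat beside the bar at (290,298), the divider is level, and the gripper is clear. I hand in.

```bash
python3 -c "from workcell import hand_in; print(hand_in())"
```

```text
the job is handed in; nothing more can be done
None
```

The job is handed in (the call returned no verdict): the tins are swapped into their own boxes, the divider lies level on the blue box's posts, and the heel stands rubber down beside its bar.

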